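# Shim the rocking compass stand

### The job

The compass stand rocks because one of its feet is short. With the fingertips, push the wooden wedge with the orange heel along the bench, thin end first, under the short foot until the stand is level and firm on all its feet, then take the hand away. Do not grip or lift the wedge, do not touch the stand yourself, and leave the other things on the bench where they are.

Things in the scene. Friction and masses are not known exactly. Their poses are not given: they have to be found in the camera images.
- stand: Green stand with brass compass bowl (diameter 104, top 116 above the bench). Two bearing blocks, 58 high, 164 apart along y, bolted to the bench, carry a cradle rocking about the line between them, 45 up. Origin on the bench midway between the blocks. -x points to the short foot, whose arm (26 wide, underside 56 up, top 70) ends at x = -140; push the wedge towards +x. Two rear feet at x = +70.
- short_foot (a point): Lowest point of the short foot, a steel ball of diameter 24 at x = -120, y = 0 of the stand: 20 above the bench when the stand is level, about 8 when it droops.
- cradle (a joint): Rock angle of the stand, rad: 0 = level, rear feet firmly down (a stop); 0.10 = drooped on to its other stop, short foot low, as it hangs by its weight at the start. Its weight on the wedge is about 2 N: pushing the wedge under takes about 3 to 7 N, clearly more once the stand is level and the wedge jams. The wedge stays by friction when let go.
- wedge: Loose light-wood wedge, orange heel block, 130 long (x), 46 wide (y), about 0.12 kg. Origin: centre of its underside; +x to the thin toe at x = 65. Top slopes from 4 high at the toe to 24 at x = -35 (1 in 5); heel block x = -65 to -35, 30 high. Starts with the toe 35 to 75 short of the foot, up to 25 aside, turned up to 0.25 rad. Meets the foot when the toe is 20 past it; level at about 80 past.
- wedge_heel (a point): Middle of the wedge's upright flat heel face (x = -65, 15 above its underside), 46 wide and 30 high: the face to push on.
- weight: Bystander: brass bowl weight, diameter 56, 48 high, standing; origin under its centre.
- pivot_cup: Bystander: cream ceramic pivot cup, diameter 56, 40 high, standing; origin under its centre.
- card_lid: Bystander: walnut card box lid, 100 x 100, 18 high, lying flat; origin under its centre.
- dome: Bystander: glass dome cover with a knob, diameter 90, 92 high, standing; origin under its centre.
- funnel: Galvanized funnel bolted to the bench, rim diameter 120, 60 high, not needed; origin on the bench under its centre.
There are look-alikes about, which are no part of the job. There is more than one size of the wedge; the one meant has the size given above.

How it is judged:
By the outcome, as a careful person would: the job done as asked, in the order asked, and still so for the second after the job is handed in, with the robot touching nothing.
It also fails if it takes over 51 s, if anything falls off the work surface, if the arm or the gripper's body presses on something with over 40 N, if the wrist force passes 120 N, or if a joint passes its speed limit or range.

### The arm

A 6-joint arm with a two-finger parallel gripper is mounted at the origin on the work surface. World frame = base frame: x ahead of the robot, y to its left, z up, the work surface at z = 0. Lengths are in m, angles in rad, forces in N, time in s.
With the tool pointing down it reaches from about 0.4 to 0.825 m from the base axis. Payload 7 kg.
Tool frame: the origin (TCP) lies at the very end of the fingers, on their centre line; the grasp point (between the pads) lies 19 mm behind it; z points along the fingers, y is the direction in which the jaws open and shut (so a half turn about z gives the same grasp; the last joint's range is limited). The gripper opens to 88 mm and grips with 3 to 60 N. Pads are 19 mm wide; open, the fingers measure 130 mm over their backs; the gripper's body (78 mm by 193 mm) begins 47 mm behind the grasp point.
Start: joints at [-1.04, 0.359, 0.012, 0, -1.224, -0.288], TCP at [0.162, -0.655, 0.227] pointing down, gripper open.
Joint ranges: [-3.07, 3.07], [-1.43, 2.12], [-1.02, 1.25], [-3.03, 1.67], [-3.05, -0], [-3.03, 3.03]. Speed limits (rad/s): [2.39, 2.39, 3.01, 3.14, 3.14, 3.14].

### API

Orientations are given as [roll, pitch, yaw] about the fixed x, y, z axes, in that order (R = Rz(yaw) Ry(pitch) Rx(roll)).
In Python, from station import arm, eyes, job, outline_of gives the robot as it stands.
- The arm moves only by the tool apply_moves, never from a script. Its argument "moves" is a list of rows, each a list of 5 numbers: the opening, from -1 (shut) to 1 (fully open), then the shift along the tool's x, y, z in m, then the turn about the tool's z in rad. A call has 1 to 12 rows; each row shifts and turns the commanded pose from where the row before left it, along the tool's axes as they then stand; what a row does not reach is not made up. A row lasts 1/12 s, in which the tool goes at most 41.7 mm and 7.16 degrees, less where a joint would pass 70% of its speed; a pose out of reach is approached as far as the arm can. A call with a gripper value outside its range is refused whole. The fingers move at their own pace and stop on an object; "newtons" is the grip in N (left out, the last holds). Time passes only in rows, so rows that do not move let the fingers close. It gives the time, the measured TCP pose, the force and the opening at its end, in the units of the state.
- arm.get_state(): the state, without advancing time (a new reading comes with each control period).
- eyes.grab_frame(name): name is "scene" or "top" or "wrist"; returns a dict with "color" (420x560x3 uint8, red, green, blue), "z_map" (420x560 float32, m along the optical axis (not along the pixel's ray), 0 where there is no reading), "camera_matrix" (3x3 intrinsics, pixels), "extrinsics" (4x4, takes a point from camera to world coordinates). Camera axes: x right, y up, looking along -z (the intrinsics and any distortion apply to the point x, -y, -z); pixel columns grow to the right and rows downward; lengths in m; the calibration is good to about 2 mm. The wrist camera is an equidistant fisheye: a pixel r from the principal point sees the ray r / f radians off the axis. A picture is of the moment at which its call begins.
- job.job_done(): hands the job in, once; it reports no verdict.
Trained networks look in a picture, given as the dict that the camera call returned (one of the last four; its "shot" number tells which), for a name from the list of things; names that differ only in an ending like _2 or _b are one class to them, and where a whole thing is asked for, a point or a joint stands for the part that bears it (a point fixed in the world has none). Each returns a list of dicts, best first, with "score" (0 to 1); they miss things now and then, are a little off and sometimes report something else, mostly with a low value. They report only what shows in the picture. A call takes as long as a camera call. They do not tell look-alikes from the thing itself.
- outline_of(label, picture): "region" (420x560 bool, what is visible of it) and "extent" ([left, top, right, bottom] in pixels, round what is visible of it).
The state is a dict: "t": time; "q": joint angles; "qd": joint speeds; "joint_efforts": joint torques, N m; "eef_pos": TCP position; "ee_rot": TCP orientation; "force": force on the tool from outside, world axes, zero at the start; "moment": the same for the moment, N m; "width": finger opening in m.
Only numpy, scipy, OpenCV 4.12 (cv2) and the standard library are available. Lean on these libraries where they do the work, as an engineer would, in place of code of your own. Each camera call takes 0.05 s, during which the arm holds its last target.

## Working session

There is one attempt and no reset: what is moved stays moved. The work goes in short steps, Python scripts to look and compute and a tool call to move; the robot and the scene stay as the last step left them, time stands still between calls to the robot, and variables do not carry over. Pictures are saved under pics/ and viewed, and the job is handed in when it is done.

Besides the shell and the picture viewer there is one more tool, called after "Request:" by a JSON object that holds its "op" and its "data", one argument or row to a line. apply_moves: Moves the arm, as the interface text tells. Its arguments: {"type":"object","properties":{"moves":{"type":"array","items":{"type":"array","items":{"type":"number"}}},"newtons":{"type":"number"}},"required":["moves"]}

```bash
ls; mkdir -p pics
cat > h.py <<'E'
import numpy as np, cv2
from station import arm, eyes, job, outline_of
def grab(n,f=None):
    p=eyes.grab_frame(n)
    if f: cv2.imwrite('pics/'+f,p['color'][:,:,::-1])
    return p
def world(p):
    K=p['camera_matrix'];E=p['extrinsics'];z=p['z_map']
    v,u=np.mgrid[0:z.shape[0],0:z.shape[1]]
    P=np.stack([(u-K[0,2])/K[0,0]*z,-(v-K[1,2])/K[1,1]*z,-z],-1)
    return P@E[:3,:3].T+E[:3,3]
E
python3 - <<'E'
from h import *
s=arm.get_state();print(s)
for n in('top','scene'):
    p=grab(n,n+'1.png');W=world(p);print(n,p['camera_matrix'],p['extrinsics'],[k for k in p])
    for l in('wedge','stand','weight','pivot_cup','card_lid','dome','funnel'):
        for d in outline_of(l,p):
            r=d['region']&(p['z_map']>0)
            q=W[r]
            if len(q): print(l,round(d['score'],2),d['extent'],np.median(q,0).round(3),q.min(0).round(3),q.max(0).round(3))
E
```

```text
pics
{'t': 0.0, 'q': array([-1.03989921e+00,  3.59393934e-01,  1.10495290e-02, -3.76405539e-04,
       -1.22411350e+00, -2.88114003e-01]), 'qd': array([ 0.00127726,  0.0006131 ,  0.00141975,  0.00010415,  0.00020142,
       -0.00016902]), 'joint_efforts': array([ 1.03608563e-03, -5.82722104e+01,  2.93054903e+01,  6.99698836e+00,
        7.00484510e-03, -2.01254147e-04]), 'eef_pos': array([ 0.16213982, -0.65471706,  0.22560935]), 'ee_rot': array([ 3.13989901e+00, -1.32920316e-04, -2.89893762e+00]), 'force': array([-0.17642092,  0.66460574,  0.20085318]), 'moment': array([-0.00360282, -0.04617641,  0.01712114]), 'width': 0.08783303881963278}
top [[441.29984112   0.         282.76438612]
 [  0.         441.29984112 210.0633407 ]
 [  0.           0.           1.        ]] [[-0.03362725  0.97434437 -0.22253597  0.33201488]
 [-0.99942766 -0.03196273  0.01107822 -0.03756076]
 [ 0.00368115  0.22278113  0.97486154  1.15095888]
 [ 0.          0.          0.          1.        ]] ['color', 'z_map', 'camera_matrix', 'extrinsics', 'shot']
wedge 0.77 [145.1, 157.0, 173.8, 189.0] [0.709 0.277 0.012
[... 1869 characters left out ...]
07 ] [ 0.428 -0.168 -0.006] [0.667 0.081 0.122]
weight 0.56 [353.8, 230.9, 382.3, 255.2] [0.717 0.072 0.028] [ 0.672  0.052 -0.003] [0.737 0.118 0.05 ]
pivot_cup 0.84 [256.3, 149.8, 278.7, 173.5] [ 0.398 -0.018  0.025] [ 0.377 -0.047 -0.003] [0.433 0.009 0.044]
pivot_cup 0.46 [143.2, 300.5, 209.1, 366.8] [ 0.73  -0.361  0.042] [ 0.677 -0.419 -0.004] [ 0.794 -0.301  0.065]
card_lid 0.71 [306.2, 253.5, 370.0, 312.6] [ 0.773 -0.029  0.016] [ 0.715 -0.078 -0.005] [0.82  0.027 0.023]
dome 0.68 [166.5, 192.9, 209.3, 239.0] [ 0.495 -0.255  0.056] [ 0.383 -0.296 -0.003] [ 0.518 -0.208  0.094]
funnel 0.8 [144.2, 300.8, 209.0, 368.5] [ 0.729 -0.361  0.041] [ 0.64  -0.425 -0.005] [ 0.794 -0.298  0.065]
```

Run:
```python
import cv2
for n,(x0,y0,x1,y1) in(('top',(130,120,430,310)),('scene',(140,130,470,330))):
    i=cv2.imread(f'pics/{n}1.png')[y0:y1,x0:x1]
    k=min(800/i.shape[1],600/i.shape[0]);cv2.imwrite(f'pics/{n}1c.png',cv2.resize(i,None,fx=k,fy=k,interpolation=cv2.INTER_CUBIC))
```

```text
(no output)
```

View pics/top1c.png

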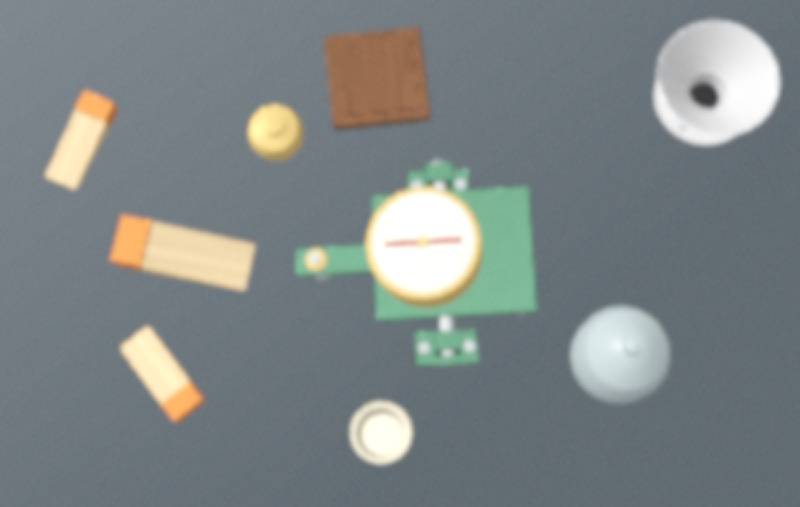

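View pics/scene1c.png

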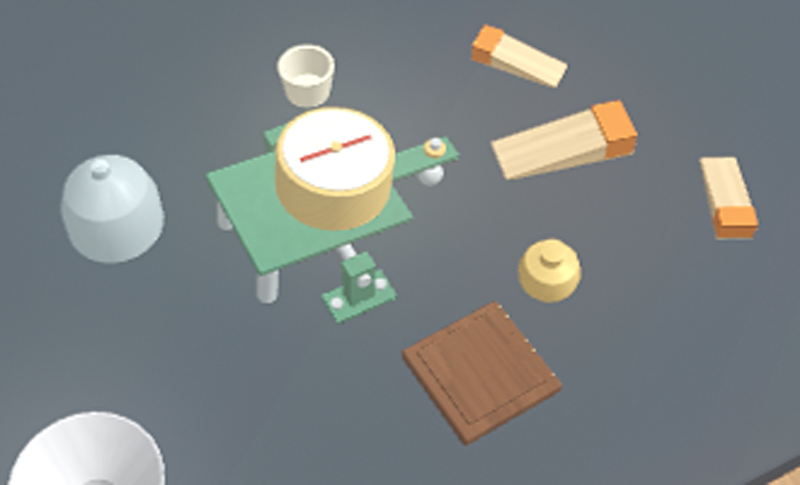

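The top view shows three orange-heeled wedges: a small one at (159,173), a large one at (198,214) and a small one at (193,259). The large one fits the description and its toe already faces the short foot at about (248,217). I'll check the sizes and fit the frames next.

```bash
cat >> h.py <<'E'
def rect(q):
    r=cv2.minAreaRect((q[:,:2]*1000).astype(np.float32)); return r
def wedge_fit(p,W,box=(.53,.64,.0,.27),zmin=.006):
    c=p['color'].astype(float);x,y,z=W[...,0],W[...,1],W[...,2]
    hsv=cv2.cvtColor(p['color'],cv2.COLOR_RGB2HSV).astype(int)
    m=(x>box[0])&(x<box[1])&(y>box[2])&(y<box[3])&(hsv[...,0]<25)&(hsv[...,1]>60)&(p['z_map']>0)&(z>.002)
    o=m&(hsv[...,1]>150)
    return m,o
E
python3 - <<'E'
from h import *
for n in('top','scene'):
    p=grab(n);W=world(p)
    for b in((.53,.64,.09,.27),(.64,.78,.23,.33),(.4,.53,.14,.24)):
        m,o=wedge_fit(p,W,b)
        q=W[m];print(n,m.sum(),rect(q),'heel',rect(W[o]),np.percentile(W[o][:,2],95).round(4),W[o].mean(0).round(4))
    # stand green
    hsv=cv2.cvtColor(p['color'],cv2.COLOR_RGB2HSV).astype(int)
    g=(hsv[...,0]>60)&(hsv[...,0]<90)&(hsv[...,1]>80)&(p['z_map']>0)
    a=g&(W[...,1]>.015)&(W[...,2]>.03)
    q=W[a];print('arm',len(q),rect(q),q[:,2].min(),q[:,2].max())
    for lo,hi in ((.48,.53),(.62,.70)):
        t=g&(W[...,0]>lo-.05)&(W[...,0]<hi)&(W[...,2]<.065)&(W[...,2]>.048);print('block',t.sum(), rect(W[t]) if t.sum()>5 else '')
    t=g&(W[...,2]>.055)&(W[...,1]<.0);print('plate',rect(W[t]),W[t].mean(0))
    # ridge line of arm centre: fit
    yy=np.linspace(q[:,1].min(),q[:,1].max(),8)
    for i in range(7):
        s=q[(q[:,1]>=yy[i])&(q[:,1]<yy[i+1])]
        print(yy[i].round(3),s[:,0].min().round(4),s[:,0].max().round(4),s[:,2].mean().round(4))
E
```

```text
top 916 ((590.8070678710938, 176.15655517578125), (139.90235900878906, 55.58183670043945), 77.11881256103516) heel ((594.387451171875, 219.1219024658203), (18.92691993713379, 40.95682144165039), 76.51545715332031) 0.0333 [0.591  0.2172 0.0301]
top 393 ((710.2132568359375, 275.7076110839844), (42.78498840332031, 98.31893157958984), 70.292724609375) heel ((738.0279541015625, 253.74400329589844), (19.397748947143555, 10.038200378417969), 51.68828582763672) 0.0264 [0.7363 0.2523 0.0217]
top 266 ((466.5995788574219, 194.6602783203125), (94.66291046142578, 38.09906005859375), 38.93374252319336) heel ((437.91436767578125, 168.33299255371094), (14.03664493560791, 25.943098068237305), 39.672645568847656) 0.0259 [0.4378 0.1663 0.0219]
arm 25 ((564.7943725585938, 33.97723388671875), (18.47190284729004, 36.50442886352539), 1.050596833229065) 0.048442592459294165 0.060084557848653075
block 118 ((501.4139099121094, -73.87591552734375), (107.64176940917969, 49.61211395263672), 87.57164001464844)
block 61 ((612.7755126953125, -57.04168701171875), (78.87522888183594, 160.02926635742188), 2.8905787467956543)
plate ((565.5020751953125, -83.5823745727539), (163.5421600341797, 174.3251495361328), 88.86113739013672) [ 0.56017489 -0.12636098  0.06823908]
0.016 0.5558 0.5743 0.0548
0.021 0.5564 0.5721 0.0541Traceback (most recent call last):
  File "<stdin>", line 19, in <module>
    return umr_minimum(a, axis, None, out, keepdims, initial, where)
ValueError: zero-size array to reduction operation minimum which has no identity
```

```bash
cat >> h.py <<'E'
from scipy.optimize import minimize
def proj(p,X):
    E=p['extrinsics'];K=p['camera_matrix'];C=(X-E[:3,3])@E[:3,:3]
    return np.stack([K[0,0]*C[:,0]/-C[:,2]+K[0,2],K[1,1]*-C[:,1]/-C[:,2]+K[1,2]],-1)
def ray(p,u,v,z):
    E=p['extrinsics'];K=p['camera_matrix'];d=E[:3,:3]@np.array([(u-K[0,2])/K[0,0],-(v-K[1,2])/K[1,1],-1]);o=E[:3,3]
    return o+d*(z-o[2])/d[2]
WP=np.array([[x,y,z] for x,zs in((-65,(0,30)),(-35,(0,30)),(65,(0,4))) for z in zs for y in(-23,23)])/1000.
def pose(P,t):
    c,s=np.cos(t[2]),np.sin(t[2]);return np.c_[P[:,0]*c-P[:,1]*s+t[0],P[:,0]*s+P[:,1]*c+t[1],P[:,2]]
def sil(p,t,S=8):
    m=np.zeros((420,560),np.uint8)
    T=pose(WP,t)
    big=np.zeros((420*4,560*4),np.uint8)
    for idx in(range(8),range(4,12)):
        u=(proj(p,T[list(idx)])+.5)*4-.5
        cv2.fillConvexPoly(big,cv2.convexHull(np.round(u*16).astype(np.int32)),255,shift=4)
    return cv2.GaussianBlur(cv2.resize(big,(560,420),interpolation=cv2.INTER_AREA),(0,0),.8).astype(float)/255
def soft(p,box=None):
    c=p['color'].astype(float);a=(c[...,0]-c[...,2])  # bluish bench negative, wood positive
    return a
def fitw(ps,t0,R=.1):
    data=[]
    for p in ps:
        u=proj(p,pose(WP,t0));l,t=np.floor(u.min(0)-10).astype(int);r,b=np.ceil(u.max(0)+10).astype(int)
        a=soft(p);bg=np.median(np.r_[a[t:b,l],a[t:b,r],a[t,l:r],a[b,l:r]])
        m=np.clip((a-bg)/45.,0,1)
        data.append((p,m,(slice(t,b),slice(l,r))))
    f=lambda t:sum(((sil(p,t)-m)[s]**2).sum() for p,m,s in data)
    best=None
    sc=np.array([.004,.004,.05])
    for k in range(3):
        x0=np.array(t0) if best is None else best.x
        r=minimize(lambda d:f(x0+d*sc),np.zeros(3),method='Nelder-Mead',options=dict(initial_simplex=np.vstack([np.zeros(3),np.eye(3)])))
        r.x=x0+r.x*sc;best=r
    return best.x,best.fun
E
python3 - <<'E'
from h import *
a=grab('top');b=grab('scene')
c=soft(a);print(c[214,185:230].astype(int))
for ps in([a],[b],[a,b]): print(fitw(ps,(.59,.17,-1.8)))
k=.375
for nm,u,v,z in(('foot screw',316,259,.066),('bowl',423,243,.116),('armend',296,262,.06),('blkN',438,175,.058),('blkS',446,341,.058)):
    print(nm,ray(a,130+u*k,120+v*k,z).round(4))
E
python3 - <<'E'
import cv2
i=cv2.imread('pics/top1.png')[165:270,230:340]
cv2.imwrite('pics/stc.png',cv2.resize(i,None,fx=5.5,fy=5.5,interpolation=cv2.INTER_CUBIC))
E
```

```text
[ 73  67  67  66  66  67  66  66  65  66  66  67  66  66  65  66  66  66
  66  66  65  66  66  66  66  66  66  65  66  66  66  66  65  65  65  67
  66  66  63  54  30   1 -15 -18 -18]
(array([ 0.58745825,  0.17245201, -1.79253763]), np.float64(70.47476611559657))
(array([ 0.58640763,  0.17114276, -1.79530501]), np.float64(63.592780554487604))
(array([ 0.58664693,  0.17096424, -1.79937912]), np.float64(137.33280874877187))
foot screw [0.5643 0.0367 0.066 ]
bowl [ 0.5652 -0.0633  0.116 ]
armend [0.5633 0.0561 0.06  ]
blkN [ 0.645  -0.0817  0.058 ]
blkS [ 0.4837 -0.0828  0.058 ]
```

View pics/stc.png

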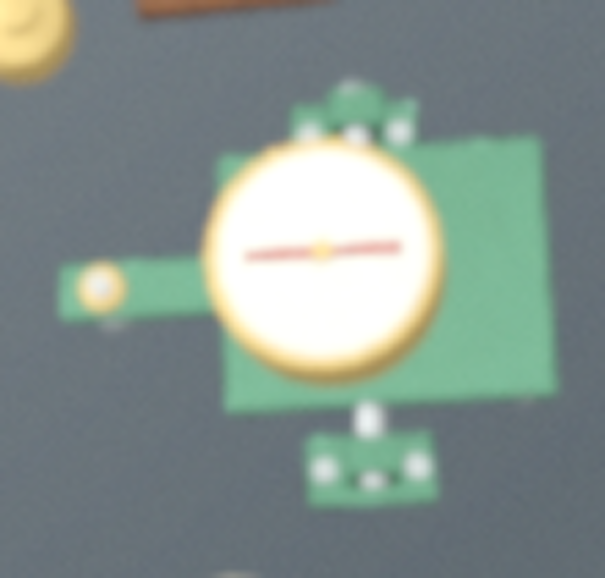

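Sizes in the top view: the central wedge at (198,214) measures about 130 long and 46 wide, the other two only about 95 long. That makes it the one with its centre at (0.587, 0.171) and yaw -1.80. The short foot is at about (0.564, 0.037), and the push direction has yaw of about -1.56.

I'll shut and turn the gripper, then cross over high up.

Request:
{"op": "apply_moves", "data": {
  "moves": [
    [-1,0,0,0,-0.122],
    [-1,0,0,0,-0.122],
    [-1,0,0,0,-0.122],
    [-1,0,0,0,-0.122],
    [-1,0,0,0,-0.122],
    [-1,0,0,0,-0.122],
    [-1,0,0,0,-0.122],
    [-1,0,0,0,-0.122],
    [-1,0,0,0,-0.122]
  ],
  "newtons": 10
}}

```text
t: 1.7
eef_pos: [0.1623, -0.6552, 0.2266]
ee_rot: [-3.142, -0.0, -1.795]
force: [0.1, 0.6, 1.0]
width: 0.0334
```

Request:
{"op": "apply_moves", "data": {
  "moves": [
    [-1,-0.037,-0.0085,0,0],
    [-1,-0.037,-0.0085,0,0],
    [-1,-0.037,-0.0085,0,0],
    [-1,-0.037,-0.0085,0,0],
    [-1,-0.037,-0.0085,0,0],
    [-1,-0.037,-0.0085,0,0],
    [-1,-0.037,-0.0085,0,0],
    [-1,-0.037,-0.0085,0,0],
    [-1,-0.037,-0.0085,0,0],
    [-1,-0.037,-0.0085,0,0],
    [-1,-0.037,-0.0085,0,0],
    [-1,-0.037,-0.0085,0,0]
  ]
}}

```text
t: 2.7
eef_pos: [0.3632, -0.2445, 0.227]
ee_rot: [-3.14, 0.0, -1.801]
force: [0.8, -0.5, 0.8]
width: 0.0006
```

Request:
{"op": "apply_moves", "data": {
  "moves": [
    [-1,-0.037,-0.0085,0,0],
    [-1,-0.037,-0.0085,0,0],
    [-1,-0.037,-0.0085,0,0],
    [-1,-0.037,-0.0085,0,0],
    [-1,-0.037,-0.0085,0,0],
    [-1,-0.037,-0.0085,0,0],
    [-1,-0.037,-0.0085,0,0],
    [-1,-0.037,-0.0085,0,0],
    [-1,-0.037,-0.0085,0,0],
    [-1,-0.037,-0.0085,0,0],
    [-1,-0.037,-0.0085,0,0],
    [-1,0,0,0,0]
  ]
}}

```text
t: 3.7
eef_pos: [0.5492, 0.1338, 0.226]
ee_rot: [-3.141, 0.0, -1.798]
force: [0.3, -0.8, 1.4]
width: 0.0006
```

Request:
{"op": "apply_moves", "data": {
  "moves": [
    [-1,-0.036,-0.007,0,0],
    [-1,-0.036,-0.007,0,0],
    [-1,-0.036,-0.007,0,0],
    [-1,-0.036,-0.007,0,0],
    [-1,0,0,0,0],
    [-1,0,0,0,0]
  ]
}}

```text
t: 4.2
eef_pos: [0.6069, 0.2643, 0.2252]
ee_rot: [3.141, -0.001, -1.799]
force: [-0.4, 0.3, -0.3]
width: 0.0002
```

```bash
sed -i 's#/45\.#/82.#' h.py
python3 - <<'E'
from h import *
w=grab('wrist','w1.png');print(w['camera_matrix'],w['extrinsics'].round(4))
a=grab('top','t2.png');b=grab('scene','s2.png')
for ps in([a],[b]): print(fitw(ps,(.587,.171,-1.797)))
print(arm.get_state()['eef_pos'])
E
```

```text
[[325.1922621    0.         277.89084247]
 [  0.         325.1922621  209.46191759]
 [  0.           0.           1.        ]] [[-9.741e-01 -2.187e-01 -5.730e-02  5.914e-01]
 [ 2.261e-01 -9.413e-01 -2.505e-01  1.964e-01]
 [ 9.000e-04 -2.570e-01  9.664e-01  3.843e-01]
 [ 0.000e+00  0.000e+00  0.000e+00  1.000e+00]]
(array([ 0.58761468,  0.17290127, -1.80126162]), np.float64(17.124177631767033))
(array([ 0.58622307,  0.17127708, -1.79258705]), np.float64(63.75845666140853))
[0.60641585 0.26203707 0.22660711]
```

View pics/w1.png

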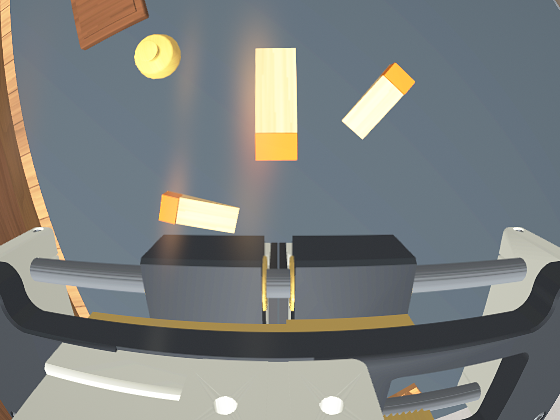

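View pics/s2.png

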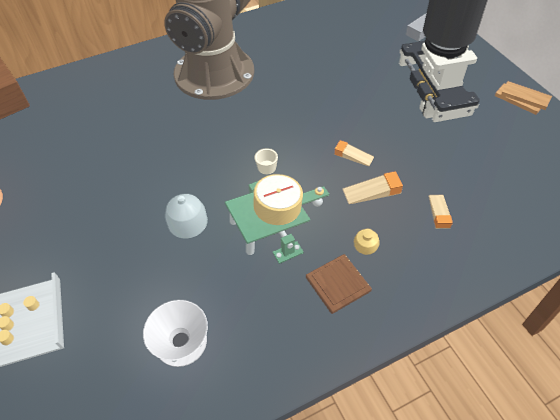

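The wrist view shows the wedge at (276,105), straight ahead of the fingers. I'll lower behind the heel.

Request:
{"op": "apply_moves", "data": {
  "moves": [
    [-1,-0.005,0,0.034,0],
    [-1,0,0,0.034,0],
    [-1,0,0,0.034,0],
    [-1,0,0,0.034,0],
    [-1,0,0,0.034,0],
    [-1,0,0,0.028,0],
    [-1,0,0,0.012,0],
    [-1,0,0,0,0],
    [-1,0,0,0,0]
  ]
}}

```text
t: 5.1
eef_pos: [0.6083, 0.2672, 0.0175]
ee_rot: [-3.141, -0.0, -1.801]
force: [1.4, 0.7, 0.6]
width: 0.0007
```

Request:
{"op": "apply_moves", "data": {
  "moves": [
    [-1,0.006,0,0.003,0],
    [-1,0.006,0,0,0],
    [-1,0.006,0,0,0],
    [-1,0.004,0,0,0],
    [-1,0.004,0,0,0],
    [-1,0.004,0,0,0],
    [-1,0.004,0,0,0],
    [-1,0.004,0,0,0],
    [-1,0.004,0,0,0],
    [-1,0.004,0,0,0],
    [-1,0.004,0,0,0],
    [-1,0.004,0,0,0]
  ]
}}

```text
t: 6.1
eef_pos: [0.5954, 0.2146, 0.0135]
ee_rot: [3.142, -0.0, -1.801]
force: [-0.5, 2.0, 2.2]
width: 0.0003
```

Run:
```python
from h import *
a=grab('top','t3.png');b=grab('scene','s3.png');grab('wrist','w3.png')
for ps in([a],[b]): print(fitw(ps,(.580,.145,-1.797)))
s=arm.get_state();print(s['eef_pos'],s['force'])
```

```text
(array([ 0.5785038 ,  0.13889716, -1.80328374]), np.float64(55.81122117494279))
(array([ 0.57802799,  0.14042002, -1.80176329]), np.float64(98.89358734491219))
[0.59484086 0.21399956 0.01314059] [ 1.06345971 -0.80283808  0.40013673]
```

View pics/w3.png

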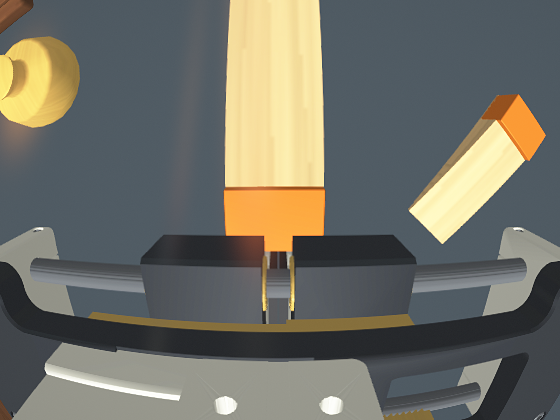

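Request:
{"op": "apply_moves", "data": {
  "moves": [
    [-1,0.004,0,0,0],
    [-1,0.004,0,0,0],
    [-1,0.004,0,0,0],
    [-1,0.004,0,0,0],
    [-1,0.004,0,0,0],
    [-1,0.004,0,0,0],
    [-1,0.004,0,0,0],
    [-1,0.002,0,0,0],
    [-1,0,0,0,0]
  ]
}}

```text
t: 7.0
eef_pos: [0.5885, 0.1851, 0.0136]
ee_rot: [3.141, -0.0, -1.801]
force: [0.8, 0.2, 0.1]
width: 0.0002
```

Run:
```python
from h import *
a=grab('top','t4.png');b=grab('scene','s4.png')
for ps in([a],[b]): print(fitw(ps,(.571,.109,-1.797)))
s=arm.get_state();print(s['eef_pos'],s['force'])
```

```text
(array([ 0.57077529,  0.10557977, -1.81599177]), np.float64(85.60823787629386))
(array([ 0.57160784,  0.11323758, -1.81498309]), np.float64(116.00151411814565))
[0.58872396 0.1856256  0.01365349] [ 0.12474116 -0.14174042  0.34853791]
```

Clear reading from the fingers: the wedge centre is at about (0.571, 0.112), still turned 0.24. I'll move the fingertips to the far (+x) side of the heel and nudge it straight.

Request:
{"op": "apply_moves", "data": {
  "moves": [
    [-1,-0.02,0,0,0],
    [-1,0,-0.031,0,0],
    [-1,0,-0.032,0,0],
    [-1,0.022,0,0,0],
    [-1,0.022,0,0,0],
    [-1,0,0,0,0],
    [-1,0,0,0,0]
  ]
}}

```text
t: 7.68
eef_pos: [0.6435, 0.1465, 0.0134]
ee_rot: [3.141, -0.001, -1.802]
force: [-0.2, 1.1, -0.1]
width: 0.0005
```

Run:
```python
from h import *
a=grab('top','t5.png');b=grab('scene','s5.png');grab('wrist','w5.png')
for ps in([a],[b]): print(fitw(ps,(.571,.112,-1.8)))
s=arm.get_state();print(s['eef_pos'],s['force'])
i=cv2.imread('pics/t5.png')[165:270,150:310];cv2.imwrite('pics/t5c.png',cv2.resize(i,None,fx=5,fy=5,interpolation=cv2.INTER_CUBIC))
```

```text
(array([ 0.57123537,  0.10833203, -1.80763556]), np.float64(183.65015037002422))
(array([ 0.57214598,  0.10982932, -1.86385418]), np.float64(301.57174936606316))
[0.64441098 0.14832361 0.01391936] [-0.29336201 -0.09811523  0.62657084]
```

View pics/w5.png

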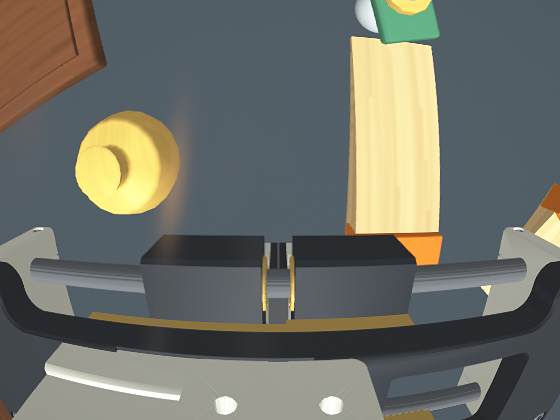

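View pics/t5c.png

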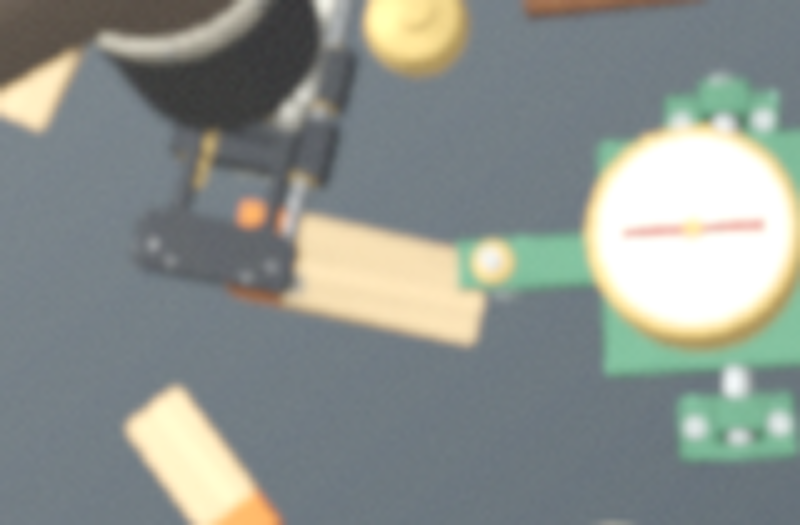

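Request:
{"op": "apply_moves", "data": {
  "moves": [
    [-1,0,0.005,0,0],
    [-1,0,0.005,0,0],
    [-1,0,0.004,0,0],
    [-1,0,0.004,0,0],
    [-1,0,0.004,0,0],
    [-1,0,0.004,0,0],
    [-1,0,0.004,0,0],
    [-1,0,0,0,0]
  ]
}}

```text
t: 8.5
eef_pos: [0.6146, 0.1551, 0.0136]
ee_rot: [3.141, -0.0, -1.801]
force: [-0.3, -0.1, 0.6]
width: 0.0009
```

Run:
```python
from h import *
a=grab('top','t6.png');b=grab('scene','s6.png');grab('wrist','w6.png')
s=arm.get_state();print(s['eef_pos'],s['force'])
i=cv2.imread('pics/t6.png')[165:270,150:310];cv2.imwrite('pics/t6c.png',cv2.resize(i,None,fx=5,fy=5,interpolation=cv2.INTER_CUBIC))
```

```text
[0.61540992 0.15487782 0.01364365] [ 0.21069013  0.10187974 -0.08526656]
```

View pics/w6.png

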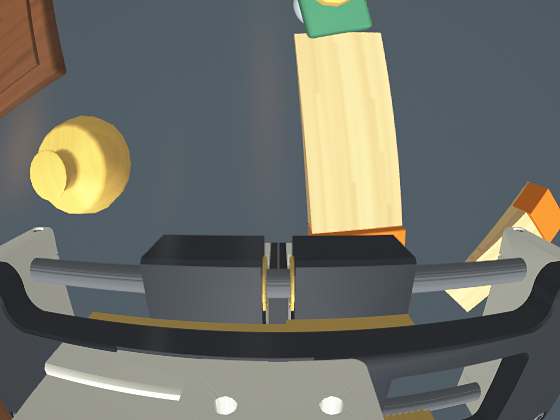

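View pics/t6c.png

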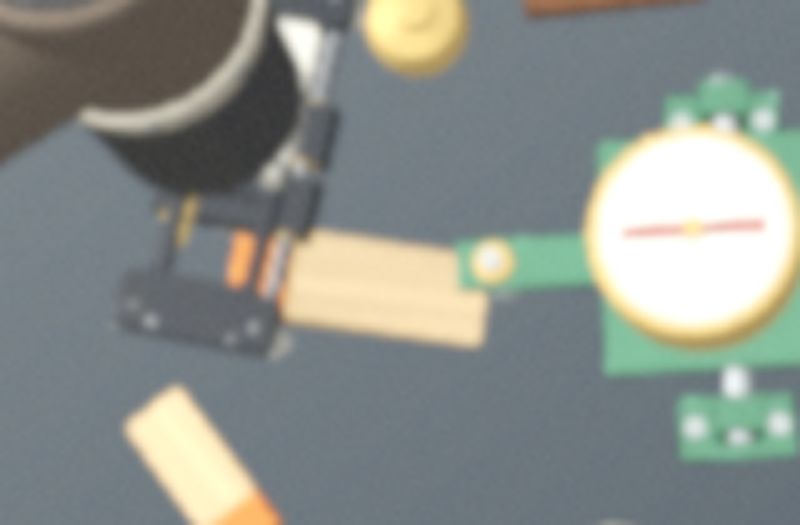

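Request:
{"op": "apply_moves", "data": {
  "moves": [
    [-1,0,0.004,0,0],
    [-1,0,0.004,0,0],
    [-1,0,0.004,0,0],
    [-1,0,0.003,0,0],
    [-1,0,0,0,0],
    [-1,0,-0.01,0,0],
    [-1,0,-0.03,0,0],
    [-1,-0.035,0,0,0],
    [-1,-0.035,0,0,0],
    [-1,-0.03,0,0,0],
    [-1,0,0,0,0],
    [-1,0,0,0,0]
  ]
}}

```text
t: 9.65
eef_pos: [0.6629, 0.2479, 0.0128]
ee_rot: [3.141, -0.0, -1.799]
force: [0.3, -0.5, 0.7]
width: 0.0005
```

Run:
```python
from h import *
a=grab('top','t7.png');b=grab('scene','s7.png');grab('wrist','w7.png')
s=arm.get_state();print(s['eef_pos'],s['force'])
for ps in([a],[b]): print(fitw(ps,(.568,.112,-1.6)))
i=cv2.imread('pics/t7.png')[165:270,150:310];cv2.imwrite('pics/t7c.png',cv2.resize(i,None,fx=5,fy=5,interpolation=cv2.INTER_CUBIC))
```

```text
[0.66227446 0.24561076 0.01324037] [ 0.98352264  0.17921839 -0.56020263]
(array([ 0.5589826 ,  0.11147246, -1.56377045]), np.float64(61.05599591609048))
(array([ 0.55801695,  0.11094269, -1.55175577]), np.float64(151.32138282283321))
```

View pics/t7c.png

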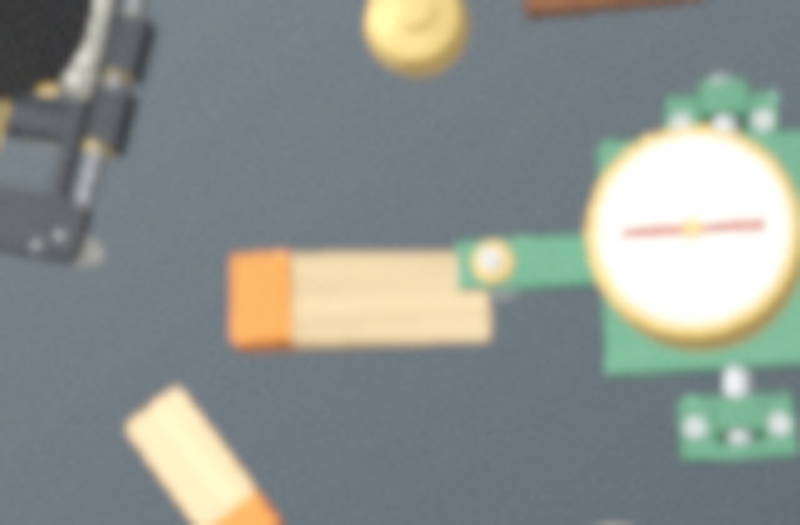

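The wedge is now straight at (0.5585, 0.111) with yaw -1.56, about 6 mm to the -x side of the foot line. I'll go behind the heel with the face at yaw -1.53, so the push drifts back towards the foot line.

Request:
{"op": "apply_moves", "data": {
  "moves": [
    [-1,0,0,0,-0.09],
    [-1,0,0,0,-0.09],
    [-1,0,0,0,-0.09],
    [-1,0,0.0355,0,0],
    [-1,0,0.0355,0,0],
    [-1,0,0.0355,0,0],
    [-1,0.01,0,0,0],
    [-1,0.01,0,0,0],
    [-1,0.005,0,0,0],
    [-1,0,0,0,0],
    [-1,0,0,0,0]
  ]
}}

```text
t: 10.72
eef_pos: [0.5581, 0.2167, 0.0137]
ee_rot: [-3.141, 0.0, -1.532]
force: [1.0, 0.7, 0.0]
width: 0.0004
```

Run:
```python
from h import *
a=grab('top','t8.png');b=grab('scene','s8.png');grab('wrist','w8.png')
s=arm.get_state();print(s['eef_pos'],s['force'])
for ps in([a],[b]): print(fitw(ps,(.558,.111,-1.56)))
for b in((.64,.78,.23,.33),(.4,.53,.14,.24)):
  m,o=wedge_fit(a,world(a),b);print(rect(world(a)[m]))
```

```text
[0.55772458 0.21731549 0.01334488] [ 0.36057108 -0.33014781 -1.18381372]
(array([ 0.55900104,  0.11144953, -1.56150976]), np.float64(67.79176011731633))
(array([ 0.55783501,  0.11123841, -1.5581235 ]), np.float64(221.1243284386342))
((732.0585327148438, 270.2875061035156), (43.08871841430664, 56.04533767700195), 63.34531784057617)
((483.1622009277344, 191.69955444335938), (120.80256652832031, 52.76645278930664), 29.472766876220703)
```

View pics/w8.png

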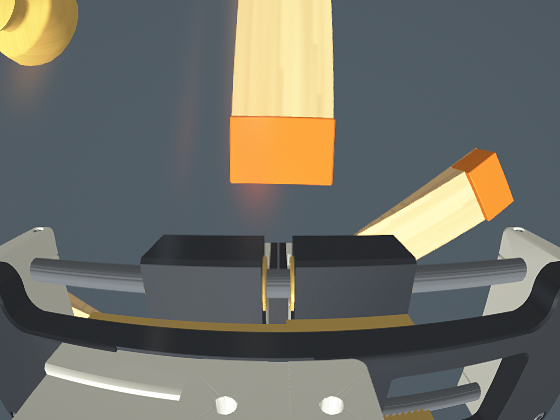

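Request:
{"op": "apply_moves", "data": {
  "moves": [
    [-1,0.01,0,0,0],
    [-1,0.01,0,0,0],
    [-1,0.006,0,0,0],
    [-1,0.004,0,0,0],
    [-1,0.004,0,0,0],
    [-1,0.004,0,0,0],
    [-1,0.004,0,0,0],
    [-1,0.004,0,0,0],
    [-1,0.004,0,0,0],
    [-1,0.004,0,0,0],
    [-1,0.004,0,0,0],
    [-1,0.004,0,0,0]
  ]
}}

```text
t: 11.87
eef_pos: [0.5596, 0.155, 0.0136]
ee_rot: [-3.142, 0.0, -1.531]
force: [-0.2, 0.8, 0.6]
width: 0.0003
```

Run:
```python
from h import *
a=grab('top','t9.png');b=grab('scene','s9.png');grab('wrist','w9.png')
s=arm.get_state();print(s['eef_pos'],s['force'])
print(fitw([a],(.560,.085,-1.54)))
i=cv2.imread('pics/t9.png')[165:270,150:310];cv2.imwrite('pics/t9c.png',cv2.resize(i,None,fx=5,fy=5,interpolation=cv2.INTER_CUBIC))
```

```text
[0.55951461 0.15490498 0.01359024] [ 0.63060112 -0.39837782 -0.3500187 ]
(array([ 0.56087056,  0.07847842, -1.56535396]), np.float64(148.04416446930102))
```

View pics/w9.png

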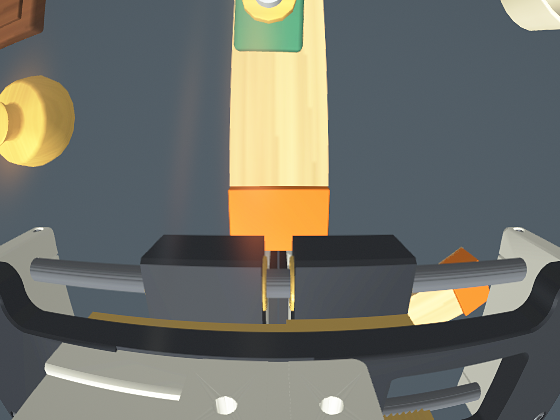

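View pics/t9c.png

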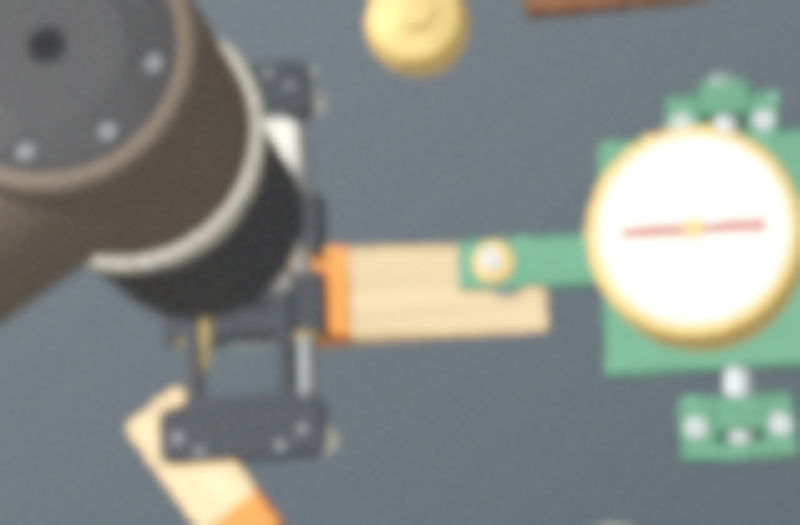

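Request:
{"op": "apply_moves", "data": {
  "moves": [
    [-1,0.003,0,0,0],
    [-1,0.003,0,0,0],
    [-1,0.003,0,0,0],
    [-1,0.003,0,0,0],
    [-1,0.003,0,0,0],
    [-1,0.003,0,0,0],
    [-1,0.003,0,0,0],
    [-1,0.003,0,0,0]
  ]
}}

```text
t: 12.68
eef_pos: [0.5606, 0.1311, 0.0136]
ee_rot: [-3.141, 0.0, -1.531]
force: [0.5, 3.9, 0.2]
width: 0.0005
```

Request:
{"op": "apply_moves", "data": {
  "moves": [
    [-1,0.003,0,0,0],
    [-1,0.003,0,0,0],
    [-1,0.003,0,0,0],
    [-1,0.003,0,0,0]
  ]
}}

```text
t: 13.02
eef_pos: [0.5611, 0.1191, 0.0136]
ee_rot: [-3.141, 0.0, -1.531]
force: [-0.1, 5.0, 1.4]
width: 0.0006
```

Run:
```python
from h import *
a=grab('top','t10.png');b=grab('scene','s10.png');grab('wrist','w10.png')
s=arm.get_state();print(s['eef_pos'],s['force'])
i=cv2.imread('pics/t10.png')[165:270,150:310];cv2.imwrite('pics/t10c.png',cv2.resize(i,None,fx=5,fy=5,interpolation=cv2.INTER_CUBIC))
i=cv2.imread('pics/s10.png')[130:280,210:450];cv2.imwrite('pics/s10c.png',cv2.resize(i,None,fx=3.3,fy=3.3,interpolation=cv2.INTER_CUBIC))
```

```text
[0.56069786 0.11850026 0.0134772 ] [ 0.86118225 -0.98593205  0.73950724]
```

View pics/w10.png

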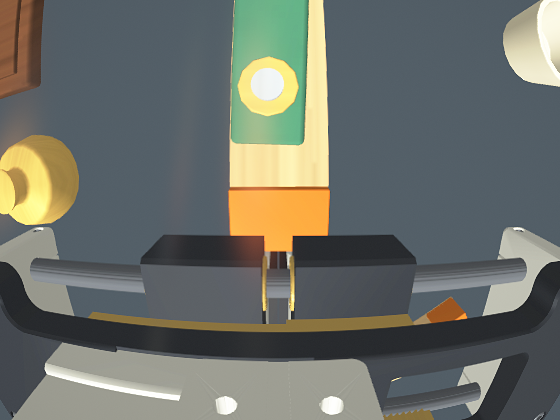

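View pics/s10c.png

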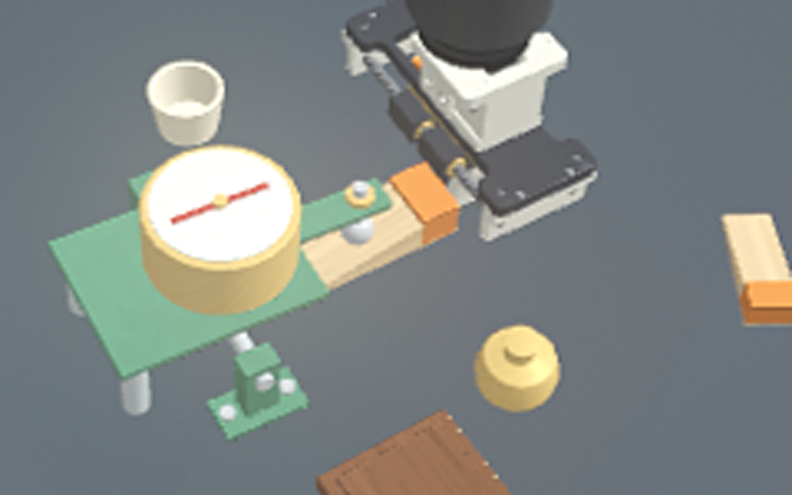

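Request:
{"op": "apply_moves", "data": {
  "moves": [
    [-1,0.003,0,0,0],
    [-1,0.003,0,0,0],
    [-1,0.003,0,0,0],
    [-1,0.002,0,0,0],
    [-1,0.002,0,0,0]
  ]
}}

```text
t: 13.58
eef_pos: [0.5614, 0.1061, 0.0135]
ee_rot: [3.141, -0.0, -1.531]
force: [-0.2, 3.0, -0.5]
width: 0.0002
```

Request:
{"op": "apply_moves", "data": {
  "moves": [
    [-1,0.002,0,0,0],
    [-1,0.002,0,0,0]
  ]
}}

```text
t: 13.75
eef_pos: [0.5616, 0.1021, 0.0135]
ee_rot: [3.141, -0.0, -1.531]
force: [0.3, 3.4, -0.6]
width: 0.0004
```

Run:
```python
from h import *
a=grab('top','t11.png');b=grab('scene','s11.png');grab('wrist','w11.png')
s=arm.get_state();print(s['eef_pos'],s['force'])
for n in('s9','s11'):
    i=cv2.imread(f'pics/{n}.png')[130:280,210:450];cv2.imwrite(f'pics/{n}c.png',cv2.resize(i,None,fx=3.3,fy=3.3,interpolation=cv2.INTER_CUBIC))
# tilt from plate
W0=None
for p in(b,a):
    W=world(p);hsv=cv2.cvtColor(p['color'],cv2.COLOR_RGB2HSV).astype(int)
    g=(hsv[...,0]>60)&(hsv[...,0]<90)&(hsv[...,1]>80)&(p['z_map']>0)&(W[...,2]>.05)&(W[...,1]<-.0)&(abs(W[...,0]-.565)<.06)
    g=cv2.erode(g.astype(np.uint8),np.ones((3,3)))>0
    q=W[g];A=np.c_[q[:,:2]-[.565,-.082],np.ones(len(q))]
    from scipy.optimize import least_squares
    r=least_squares(lambda c:A@c-q[:,2],[0,0,.07],loss='soft_l1',f_scale=.002);print(len(q),r.x.round(4))
```

```text
[0.56142883 0.10174119 0.01349012] [-0.27831122  0.22607679  0.32677597]
0 [0.   0.   0.07]
211 [-0.0004 -0.0017  0.0648]
```

View pics/s11c.png

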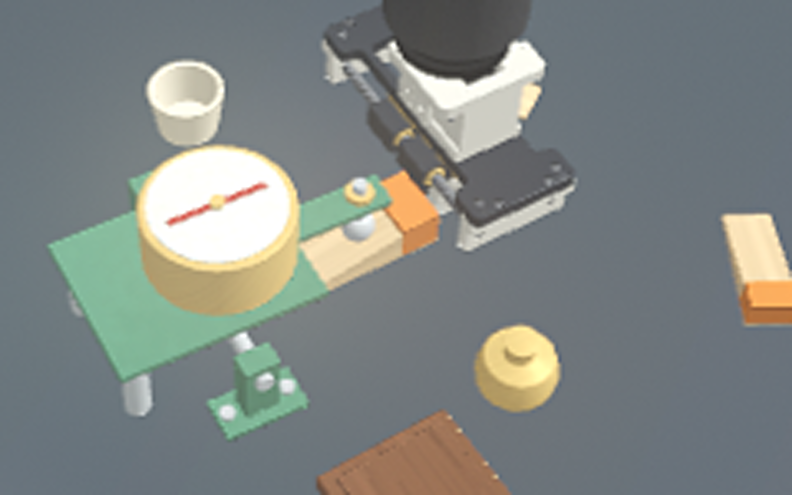

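View pics/w11.png

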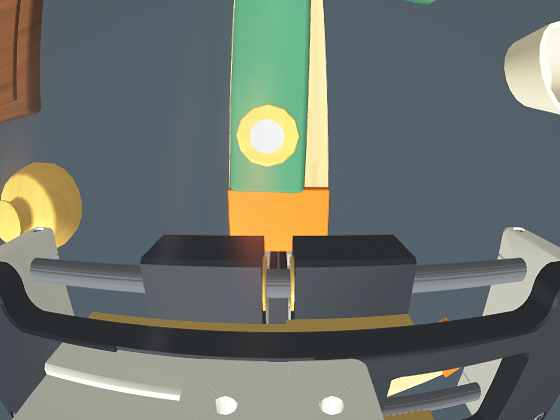

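Request:
{"op": "apply_moves", "data": {
  "moves": [
    [-1,0.002,0,0,0],
    [-1,0.001,0,0,0]
  ]
}}

```text
t: 14.07
eef_pos: [0.5617, 0.0993, 0.0135]
ee_rot: [3.141, 0.0, -1.531]
force: [-0.2, 2.3, -0.3]
width: 0.0004
```

Request:
{"op": "apply_moves", "data": {
  "moves": [
    [-1,0.001,0,0,0],
    [-1,0.001,0,0,0]
  ]
}}

```text
t: 14.23
eef_pos: [0.5618, 0.0973, 0.0135]
ee_rot: [3.142, 0.0, -1.531]
force: [-0.2, 2.8, -2.0]
width: 0.0007
```

Request:
{"op": "apply_moves", "data": {
  "moves": [
    [-1,0.001,0,0,0]
  ]
}}

```text
t: 14.32
eef_pos: [0.5619, 0.0964, 0.0135]
ee_rot: [3.142, 0.0, -1.531]
force: [-1.6, 5.1, -1.3]
width: 0.0001
```

Request:
{"op": "apply_moves", "data": {
  "moves": [
    [-1,0.001,0,0,0]
  ]
}}

```text
t: 14.4
eef_pos: [0.5621, 0.0959, 0.0135]
ee_rot: [-3.141, 0.001, -1.531]
force: [-2.4, 9.1, -2.0]
width: 0.0003
```

Request:
{"op": "apply_moves", "data": {
  "moves": [
    [-1,0.001,0,0,0]
  ]
}}

```text
t: 14.48
eef_pos: [0.5623, 0.0955, 0.0136]
ee_rot: [-3.141, 0.002, -1.531]
force: [-2.2, 13.0, -1.9]
width: 0.0004
```

```bash
cat > tilt.py <<'E'
from h import *
from scipy.optimize import least_squares
def tilt(p):
    W=world(p);hsv=cv2.cvtColor(p['color'],cv2.COLOR_RGB2HSV).astype(int)
    g=(hsv[...,0]>60)&(hsv[...,0]<90)&(hsv[...,1]>80)&(p['z_map']>0)&(W[...,2]>.05)&(W[...,1]<-.0)&(abs(W[...,0]-.565)<.06)
    g=cv2.erode(g.astype(np.uint8),np.ones((3,3)))>0
    q=W[g];A=np.c_[q[:,:2]-[.565,-.082],np.ones(len(q))]
    r=least_squares(lambda c:A@c-q[:,2],[0,0,.07],loss='soft_l1',f_scale=.002);return len(q),r.x.round(4)
if __name__=='__main__':
    for k in range(2):print(tilt(grab('top')))
    a=grab('top','t12.png');b=grab('scene','s12.png')
    s=arm.get_state();print(s['eef_pos'],s['force'])
    d0=cv2.imread('pics/s11.png').astype(int)-cv2.imread('pics/s12.png');print('diff stand s11-s12',np.abs(d0)[176:266,227:300].mean())
E
python3 tilt.py
```

```text
(390, array([-0.0011,  0.0093,  0.0647]))
(375, array([0.0029, 0.0042, 0.0645]))
[0.5622757  0.09548326 0.01354779] [-1.0096265   7.55076492 -0.57951925]
diff stand s11-s12 1.041755454084221
```

Force jumped from about 3 N to 13 N over the last 3 mm, with the finger at y = 0.0955 (level expected near 0.0965). That fits a jam at level. I'll back straight off and check without contact.

Request:
{"op": "apply_moves", "data": {
  "moves": [
    [-1,-0.005,0,0,0],
    [-1,-0.01,0,0,0],
    [-1,-0.03,0,0,0],
    [-1,-0.03,0,0,0],
    [-1,0,0,-0.035,0],
    [-1,0,0,-0.035,0],
    [-1,-0.035,0,-0.02,0],
    [-1,-0.035,0,0,0],
    [-1,-0.035,0,0,0],
    [-1,0,0,0,0],
    [-1,0,0,0,0]
  ]
}}

```text
t: 15.6
eef_pos: [0.5543, 0.276, 0.1034]
ee_rot: [3.141, -0.001, -1.528]
force: [-0.7, -0.8, -0.3]
width: 0.0003
```

Run:
```python
from tilt import *
r=[]
for k in range(6): p=grab('top','t13.png');r.append(tilt(p)[1])
r=np.array(r);print(r.mean(0),r.std(0)/6**.5)
b=grab('scene','s13.png');s=arm.get_state();print(s['eef_pos'],s['force'])
for q in([p],[b]):print(fitw(q,(.562,.02,-1.54)))
for n in('s13',):
    i=cv2.imread(f'pics/{n}.png')[150:270,220:380];cv2.imwrite(f'pics/{n}c.png',cv2.resize(i,None,fx=5,fy=5,interpolation=cv2.INTER_CUBIC))
i=cv2.imread('pics/t13.png')[165:270,190:345];cv2.imwrite('pics/t13c.png',cv2.resize(i,None,fx=5,fy=5,interpolation=cv2.INTER_CUBIC))
```

```text
[0.00071667 0.0004     0.06418333] [0.00138953 0.00172932 0.00010115]
[0.55489911 0.27333512 0.10356415] [-0.24347177  0.33951575  0.39229803]
(array([ 0.56265138,  0.02363852, -1.57291048]), np.float64(327.8666359252756))
(array([ 0.56018512,  0.01849087, -1.6294453 ]), np.float64(671.9387697245443))
```

View pics/s13c.png

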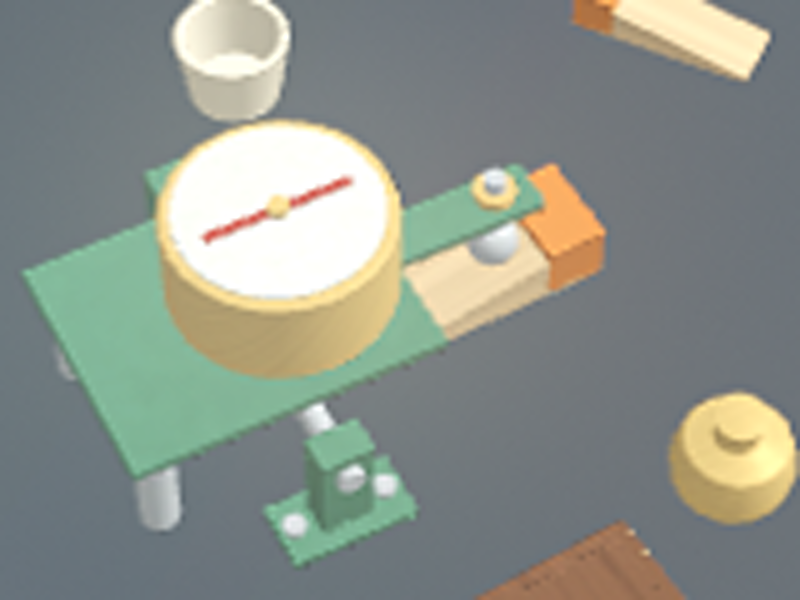

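View pics/t13c.png

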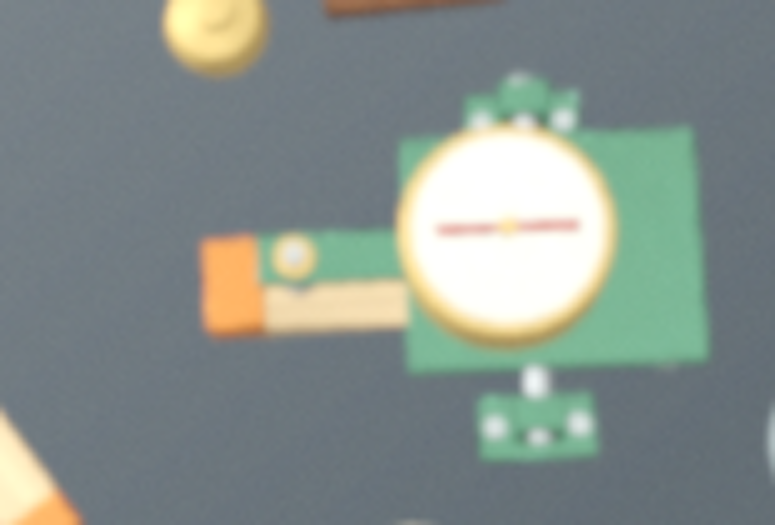

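Run:
```python
from h import *
def g(n):return cv2.cvtColor(cv2.imread(f'pics/{n}.png'),cv2.COLOR_BGR2GRAY).astype(np.float32)
def sh(a,b,r):
    x0,y0,x1,y1=r;return np.round(cv2.phaseCorrelate(g(a)[y0:y1,x0:x1],g(b)[y0:y1,x0:x1],cv2.createHanningWindow((x1-x0,y1-y0),cv2.CV_32F))[0],2)
R=dict(weight=(220,155,250,190),cup=(255,265,292,300),lid=(245,128,296,175),dome=(340,226,390,280),wA=(140,152,180,195),wB=(172,236,214,281))
for k,r in R.items():print(k,sh('top1','t13',r))
print('stand after release',sh('s12','s13',(222,170,300,270)),'vs start',sh('scene1','s13',(222,170,300,270)))
```

```text
weight [0.12 0.  ]
cup [-0.06 -0.04]
lid [-0.12  0.03]
dome [ 0.05 -0.21]
wA [0.04 0.79]
wB [0.67 0.49]
stand after release [-0.   -0.01] vs start [-2.7   1.32]
```

View pics/t13.png

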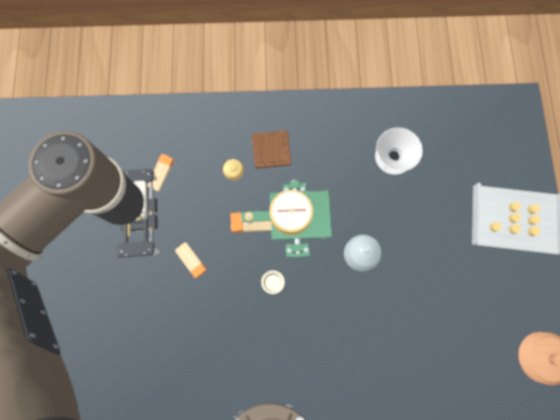

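Run:
```python
import cv2,numpy as np
for n in('top1','t13','scene1','s13'):
    i=cv2.imread(f'pics/{n}.png').astype(float);a=i[...,2]-i[...,0]
    for r in (((150,155,180,192),(176,239,210,279)) if n[0]=='t' else ((426,194,457,229),(333,136,376,169))):
        s=np.clip(a[r[1]:r[3],r[0]:r[2]]-20,0,None);v,u=np.mgrid[r[1]:r[3],r[0]:r[2]];print(n,r,((u*s).sum()/s.sum()).round(2),((v*s).sum()/s.sum()).round(2))
```

```text
top1 (150, 155, 180, 192) 161.93 167.97
top1 (176, 239, 210, 279) 193.0 263.65
t13 (150, 155, 180, 192) 162.9 166.82
t13 (176, 239, 210, 279) 193.12 263.8
scene1 (426, 194, 457, 229) 441.31 214.73
scene1 (333, 136, 376, 169) 348.37 151.02
s13 (426, 194, 457, 229) 441.32 214.72
s13 (333, 136, 376, 169) 348.42 151.03
```

```bash
python3 -c "
from station import job;print(job.job_done())"
```

```text
the job is handed in; nothing more can be done
None
```

The stand is level on the wedge, and I handed the job in at about 16 s. I pushed the 130 mm orange-heeled wedge up to the foot with closed fingertips and nudged its heel sideways to straighten it. I then pushed it thin end first under the short foot and took the hand away.

**Level:** over six top-camera frames the stand's top came out at 0.000 ± 0.002 rad, against 0.10 drooped.

**Firm:** the push force was about 2 to 5 N, then rose to 13 N over the last 3 mm. By then the toe was about 81 mm past the foot, so the wedge had jammed as described. The stand did not shift when I let go (0.01 px in the scene view). I did not test the rear feet in any other way.

**Other things:** the weight, cup, lid and dome stayed within 0.2 px in the top view. The two small wedges matched to within 0.1 px in the scene view. A rough top-view check showed about 1 px for the small wedge nearest the hand. I put that down to the gripper being close by in that picture and trusted the scene view.

**Less certain:** the wedge sits about 3 mm to one side of the foot line and is turned about 0.03 rad, well inside its 46 mm width. My final model fits of its pose disagreed by a few millimetres because the stand's arm hides part of it. The placement figures above come from the finger position at the jam.

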